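# Hang the nib tray under the header board

## Robot

A 6-joint arm with a two-finger parallel gripper is mounted at the origin on the work surface. World frame = base frame: x ahead of the robot, y to its left, z up, the work surface at z = 0. Lengths are in m, angles in rad, forces in N, time in s.
With the tool pointing down it reaches from about 0.375 to 0.9 m from the base axis. Payload 3.1 kg.
Tool frame: the origin (TCP) lies at the very end of the fingers, on their centre line; the grasp point (between the pads) lies 19 mm behind it; z points along the fingers, y is the line along which they close (so a half turn about z gives the same grasp; the last joint's range is limited). The gripper opens to 87 mm and grips with 3 to 60 N. Pads are 19 mm wide; open, the fingers measure 117 mm over their backs; the gripper's body (75 mm by 190 mm) begins 51 mm behind the grasp point.
Start: joints at [1.048, 0.527, 1.433, -0, 1.181, -0.178], TCP at [0.211, 0.588, 0.223] pointing down, gripper open.
Joint ranges: [-3.08, 3.08], [-0.75, 2.2], [0.22, 2.44], [-1.43, 4.57], [0, 2.65], [-2.85, 2.85]. Speed limits (rad/s): [2.79, 2.79, 3.14, 3.14, 3.14, 3.14].

## Interface

Orientations are given as a unit quaternion [x, y, z, w].
In Python, from rig import status, viewer, robot gives the robot as it stands.
- The arm moves only by the tool arm_command, never from a script. Its arguments are lists of equal length, an entry for each row: "delta_rot": the turn, a rotation vector about the tool's x, y, z in degrees, a list of three; "delta_pos": the shift along the tool's x, y, z in m, a list of three; "gripper": the closure, from -1 (fully open) to 1 (shut). In form: {"delta_rot": [[rx, ry, rz], ...], "delta_pos": [[dx, dy, dz], ...], "gripper": [gripper, ...]}. A call has 1 to 12 rows; each row is the pose to reach, as a shift and turn from the pose commanded when the call began, along the tool's axes at that moment; what a row does not reach only later rows make up. A row lasts 1/12 s, in which the tool goes at most 41.7 mm and 7.16 degrees, less where a joint would pass 70% of its speed; a pose out of reach is approached as far as the arm can. A call with a gripper value outside its range is refused whole. The fingers move at their own pace and stop on an object; "grip_force" is the grip in N (left out, the last holds). Time passes only in rows, so rows that repeat a pose let the fingers close. It gives the time, the measured TCP pose, the force, the opening and the grip force at its end, in the units of the state.
- status.get_obs(): the state, without advancing time (a new reading comes with each control period).
- viewer.camera(name): name is "side" or "top"; returns a dict with "pixels" (384x512x3 uint8, blue, green, red), "fx", "fy", "cx", "cy" (pixels), "k1" (the pictures are not rectified: a ray, as slopes to the right and down, at radius r is drawn at 1 + k1 r^2 times it, then the intrinsics apply), "pose" (4x4, takes a point from camera to world coordinates). Camera axes: x right, y down, z forward; pixel columns grow to the right and rows downward; lengths in m; the calibration is good to about 2 mm. A picture is of the moment at which its call begins. There is no depth.
- robot.hand_in(): hands the job in; it is judged then, once.
The state is a dict: "time": time; "q": joint angles; "joint_velocities": joint speeds; "joint_torque": joint torques, N m; "position": TCP position; "tool_rot": TCP orientation; "ft_force": force on the tool from outside, world axes, zero at the start; "moment": the same for the moment, N m; "grip_width": finger opening in m; "grip_force": force on a finger pad.
Only numpy, scipy, OpenCV 4.12 (cv2) and the standard library are available. Lean on these libraries where they do the work, as an engineer would, in place of code of your own. Each camera call takes 0.05 s, during which the arm holds its last target. There are 200 camera calls.

## Task

On the stand a small slate header board hangs from a sprung hanger, with a square wire loop below it. Take the nib tray that has the open snap hook on top, by its wooden tab, carry it level, hang its hook on the lower bar of that loop, and draw it down gently until the bar has sprung past the catch into the top of the hook and the catch has closed again under it; then let go and leave it hanging still. Do not strain the hanger, and leave the tray with the closed ring and the other things where they are.

Things in the scene. Friction and masses are not known exactly. Their poses are not given: they have to be found in the camera images.
- stand: Dark steel display stand, fixed. Origin on the table below the hanging board; x points from the open front through the board to the post behind. Foot 150 x 100 x 14 mm (x from -15 to 135 mm), post at x = 105, y = 35 mm, 400 mm high; an arm at 395 mm carries a sprung hanger over the origin. The hanger gives several mm or cm when pulled down and rises again; it meets a hard stop at about 12 N.
- board: Slate board, 6 mm thick (x), 140 wide (y), 50 high; origin at its hinge on the hanger, board 20 to 70 mm below it, swings freely about y; x points to the post. Under it a square loop of 6 mm steel wire: uprights at y = +-22 mm, 38 mm apart inside, lower bar 125 mm below the origin; 52 mm from the bar's top to the board's underside.
- loop_bar (a point): Middle of the loop's lower bar (6 mm thick, runs along the board's y), about 200 mm above the table at rest.
- tray: The nib tray to hang, about 260 g: wooden base 60 x 110 mm (x, y) with grey foam and nibs, 24 mm high; thin wire arch 95 mm high with an open snap hook on top. Origin at the centre of the underside, z up. To hang it, face it like the stand, pass the hook's free end in +x direction through the loop above the bar, then draw it down.
- hook_seat (a point): Centre of the bar when seated in the hook: z = 137 mm of the tray. Hook of 6 mm wire in the tray's x-z plane, open downwards: shank at x = -10 mm, outer top 146 mm, free end at x = +10 mm reaching down to 109 mm; gap 14 mm, closed at 117 mm by a spring catch. Drawn down with some 6 to 11 N the bar pushes the catch in and it closes below the bar; else the tray hangs on the catch, 20 mm low.
- grip_tab (a point): Centre of the tray's wooden grip tab: upright tab 10 mm thick (y), 43 mm long (x, from -22 to -65 mm), 30 mm high (85 to 115 mm above the underside), on the tray's -x side, free on both sides.
- catch (a joint): Spring catch of the tray's hook: 0 closed, up to 1.45 rad pushed open inwards; springs back to 0.
- ring_tray: Bystander: a nib tray like the other, with the same tab, but on top a closed round ring 46 mm across, facing front, instead of the hook. Origin at the centre of the underside. Leave alone.
- ink_a: Bystander: ink jar 40 mm across, 60 high; origin under its centre.
- ink_b: Bystander: ink jar 40 mm across, 65 high; origin under its centre.
- ink_c: Bystander: black ink jar 44 mm across, 70 high; origin under its centre.
- pen: Bystander: dark blue pen 120 mm long (x), 12 thick, lying.
- loupe: Bystander: brass eyepiece ring 36 mm across, 22 high.
- nib_box: Bystander: grey box 50 x 30 x 18 mm.
Things that resemble listed ones, but are neither listed nor needed, are in the scene too. Leave any pink, purple or turquoise look-alike of the tray alone.

How it is judged:
By the outcome, as a careful person would: the job done as asked, in the order asked, and still so for the second after the job is handed in, with the robot touching nothing.
It also fails if it takes over 59 s, if anything falls off the work surface, if the arm or the gripper's body presses on something with over 40 N, if the wrist force passes 120 N, or if a joint passes its speed limit or range.

## Working session

There is one attempt and no reset: what is moved stays moved. The work goes in short steps, Python scripts to look and compute and a tool call to move; the robot and the scene stay as the last step left them, time stands still between calls to the robot, and variables do not carry over. Pictures are saved under pics/ and viewed, at most 10 in all, crops included, and the job is handed in when it is done.

Besides the shell and the picture viewer there is one more tool, called after "Call:" in YAML: its name, and indented under it one key for each argument. arm_command: Moves the arm, as the interface text tells. Its arguments: {"type":"object","properties":{"delta_rot":{"type":"array","items":{"type":"array","items":{"type":"number"}}},"delta_pos":{"type":"array","items":{"type":"array","items":{"type":"number"}}},"gripper":{"type":"array","items":{"type":"number"}},"grip_force":{"type":"number"}},"required":["delta_rot","delta_pos","gripper"]}

```bash
ls; mkdir -p pics
cat > h.py <<'E'
import numpy as np, cv2
from rig import status, viewer, robot
def cam(n,save=None):
    c=viewer.camera(n); 
    if save: cv2.imwrite('pics/'+save,c['pixels'])
    return c
def project(c,P):
    T=np.linalg.inv(np.array(c['pose'])); p=np.atleast_2d(P)@T[:3,:3].T+T[:3,3]
    s=p[:,:2]/p[:,2:]; s=s*(1+c['k1']*(s**2).sum(1,keepdims=True))
    return s*[c['fx'],c['fy']]+[c['cx'],c['cy']]
def ray(c,uv):
    K=np.array([[c['fx'],0,c['cx']],[0,c['fy'],c['cy']],[0,0,1.]])
    d=(np.array(uv,float)-[c['cx'],c['cy']])/[c['fx'],c['fy']]; s=d.copy()
    for _ in range(30): s=d/(1+c['k1']*(s@s))
    T=np.array(c['pose']); return T[:3,3],T[:3,:3]@np.r_[s,1]
def onz(c,uv,z):
    o,d=ray(c,uv); return o+d*(z-o[2])/d[2]
def tri(c1,u1,c2,u2):
    o1,d1=ray(c1,u1);o2,d2=ray(c2,u2)
    s=np.linalg.lstsq(np.c_[d1,-d2],o2-o1,rcond=None)[0]
    a=o1+d1*s[0];b=o2+d2*s[1]; return (a+b)/2,np.linalg.norm(a-b)
E
python3 - <<'E'
from h import *
import pickle
o=status.get_obs(); print(o)
D={}
for n in ('side','top'):
    c=cam(n,n+'0.png'); D[n]=c; print(n,c['fx'],c['k1'],np.round(c['pose'],3).tolist())
pickle.dump(D,open('c0.pkl','wb'))
for n in D: cv2.imwrite(f'pics/{n}0b.png',cv2.resize(D[n]['pixels'],(800,600),interpolation=cv2.INTER_CUBIC))
E
```

```text
pics
{'time': 0.0, 'q': array([ 1.04847983e+00,  5.28476016e-01,  1.43390257e+00, -9.93061525e-07,
        1.18137105e+00, -1.78478272e-01]), 'joint_velocities': array([ 1.48476481e-04,  8.31820779e-05,  1.94536044e-04,  4.78768749e-04,
        3.08962679e-04, -7.65397010e-04]), 'joint_torque': array([-1.41882123e-03, -4.40051830e+01, -1.76586503e+01,  6.31136843e-02,
        5.82150940e-02, -1.58931866e-04]), 'position': array([0.21028068, 0.58779155, 0.22156549]), 'tool_rot': array([ 1.71073201e-01,  9.85257731e-01, -1.01311573e-03, -3.69783565e-04]), 'ft_force': array([ 0.71066366, -0.54324352,  0.0442421 ]), 'moment': array([-0.05792077,  0.00357567, -0.02901825]), 'grip_force': 0.0, 'grip_width': 0.08727352517384031}
side 395.2814870567968 -0.003376722633593189 [[0.905, -0.227, 0.361, 0.172], [-0.426, -0.522, 0.739, -0.707], [0.021, -0.822, -0.569, 0.727], [0.0, 0.0, 0.0, 1.0]]
top 414.27226130499383 -0.10932605154783345 [[-0.024, -0.996, 0.089, 0.406], [-1.0, 0.025, 0.009, -0.001], [-0.011, -0.088, -0.996, 1.412], [0.0, 0.0, 0.0, 1.0]]
```

View pics/side0b.png

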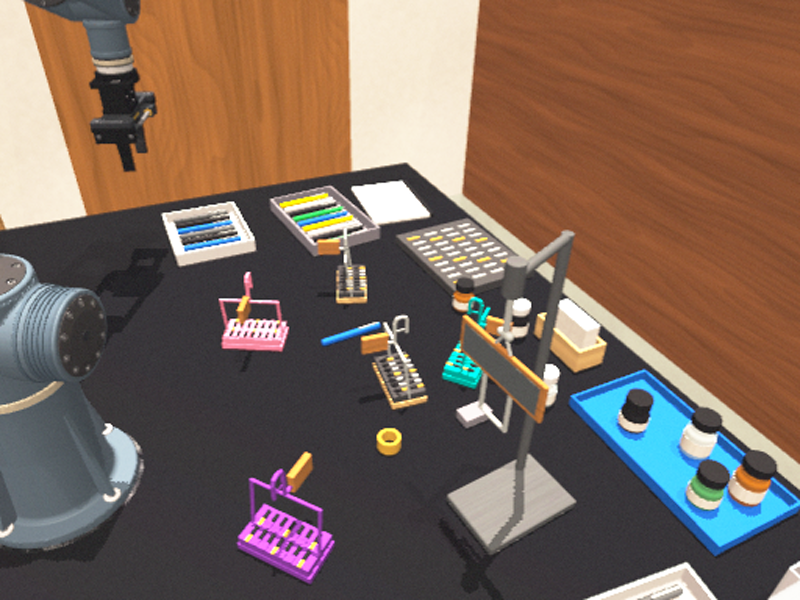

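View pics/top0b.png

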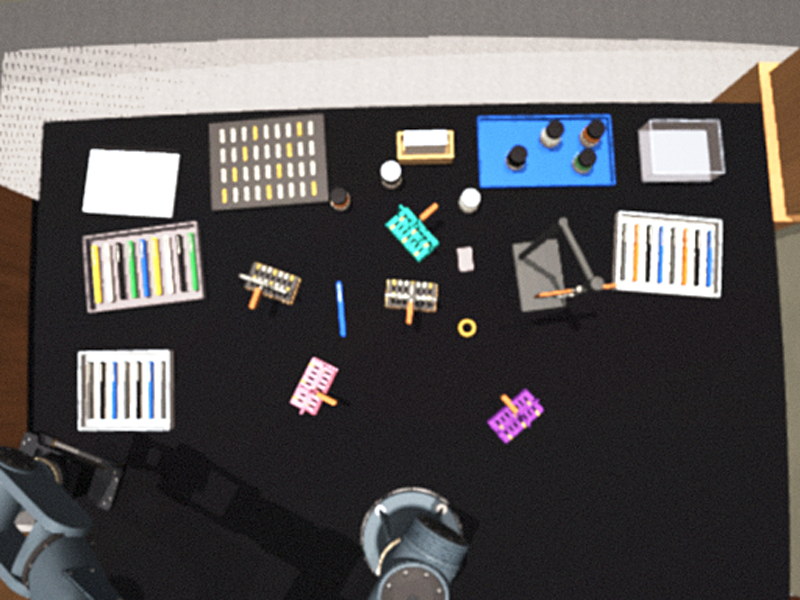

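Candidates (800x600 side view): wood/grey tray at (400,360), wood/grey tray at (350,275), pink (255,325), turquoise (465,350), purple (287,530). The tops of the two wooden ones need a closer look.

Run:
```python
from h import *
import pickle
D=pickle.load(open('c0.pkl','rb')); s=D['side']['pixels'];t=D['top']['pixels']
def cr(im,x,y,w,h): return cv2.resize(im[y:y+h,x:x+w],(400,300),interpolation=cv2.INTER_CUBIC)
# 80x60 px -> x5 ; board 100x75 -> x4
A=cr(s,215,198,80,60);B=cr(s,185,140,80,60);C=cr(s,280,195,80,60)
E=cr(t,230,165,80,60)
def grid(I,x,y,k):
    for j in range(0,400,k*10): cv2.putText(I,str(x+j//k),(j,8),0,.3,(0,255,255)); cv2.line(I,(j,9),(j,13),(0,255,255))
    for j in range(0,300,k*10): cv2.putText(I,str(y+j//k),(0,j+4),0,.3,(0,255,255)); cv2.line(I,(20,j),(24,j),(0,255,255))
for I,x,y in((A,215,198),(B,185,140),(C,280,195),(E,230,165)): grid(I,x,y,5)
cv2.imwrite('pics/crop1.png',np.vstack([np.hstack([A,B]),np.hstack([C,E])]))
# top: board crop
F=cv2.resize(t[140:215,320:420],(800,600),interpolation=cv2.INTER_CUBIC)
for j in range(0,800,80): cv2.putText(F,str(320+j//8),(j,8),0,.35,(0,255,255))
for j in range(0,600,80): cv2.putText(F,str(140+j//8),(0,j+4),0,.35,(0,255,255))
G=cv2.resize(s[215:290,285:385],(800,600),interpolation=cv2.INTER_CUBIC)
cv2.imwrite('pics/crop2.png',F)
```

```text
(no output)
```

View pics/crop1.png

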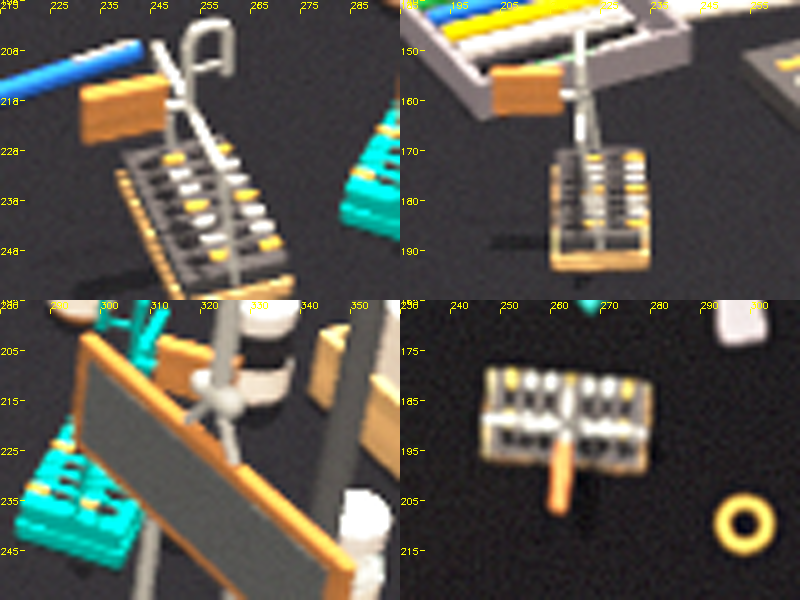

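View pics/crop2.png

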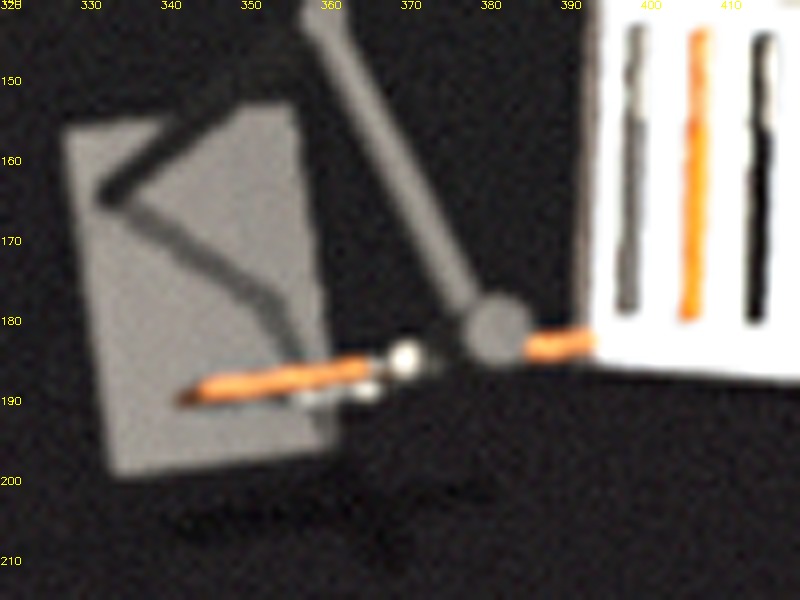

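The tray at side (255,230) (512-scale) has an open hook with its catch at (256,211), so it is the target. The far tray at (220,160) carries the closed ring seen edge-on. Next I fit the poses.

```bash
cat > fit.py <<'E'
from h import *
import pickle
from scipy.optimize import least_squares
D=pickle.load(open('c0.pkl','rb')); S,T=D['side'],D['top']
def w(p,P): # x,y,yaw
    c,s=np.cos(p[2]),np.sin(p[2]); P=np.atleast_2d(P)
    return np.c_[p[0]+c*P[:,0]-s*P[:,1],p[1]+s*P[:,0]+c*P[:,1],P[:,2]]
def px(a,x,y,k=5): return (np.array(a,float)+.5)/k-.5+[x,y]
# tray
sp=px([[81,88],[86,145],[212,18],[155,42],[225,165]],215,198)
sP=np.array([[-65,5,115],[-65,5,85],[0,0,146],[0,50,95],[0,-50,95]])/1e3
tp=px(np.array([[487,368],[651,382],[642,473],[483,457],[559,514]])-[400,300],230,165)
tP=np.array([[30,55,15],[30,-55,15],[-30,-55,15],[-30,55,15],[-65,0,105]])/1e3
f=lambda p:np.r_[(project(S,w(p,sP))-sp).ravel(),(project(T,w(p,tP))-tp).ravel()]
r=least_squares(f,[.55,0,0],loss='soft_l1'); print('tray',r.x,np.degrees(r.x[2])); print(np.round(f(r.x).reshape(-1,2),1).tolist())
pt=r.x
fp=px(np.array([[63,130],[295,100],[336,447],[113,478]]),320,140,8)
fP=np.array([[135,50,14],[135,-50,14],[-15,-50,14],[-15,50,14]])/1e3
g=lambda p:(project(T,w(p,fP))-fp).ravel()
r=least_squares(g,[.5,-.25,.1]); ps=r.x; print('stand',ps,np.degrees(ps[2])); print(np.round(g(ps).reshape(-1,2),1).tolist())
np.savez('fit.npz',pt=pt,ps=ps)
E
python3 - <<'E'
from fit import *
k=8;x0,y0=290,200
G=cv2.resize(S['pixels'][200:275,285:385],(800,600),interpolation=cv2.INTER_CUBIC)
B=np.array([[0,19,200],[0,-19,200],[0,22,255],[0,-22,255],[0,70,255],[0,-70,255],[0,70,305],[0,-70,305]])/1e3
for u in project(S,w(ps,B)): cv2.circle(G,tuple(int(v) for v in ((u-[285,200]+.5)*8-.5)),4,(0,0,255),-1)
for j in range(0,800,80): cv2.putText(G,str(285+j//8),(j,8),0,.35,(0,255,255))
for j in range(0,600,80): cv2.putText(G,str(200+j//8),(0,j+4),0,.35,(0,255,255))
cv2.imwrite('pics/bar.png',G)
E
```

```text
tray [ 0.52305072 -0.01266799 -0.10202172] -5.845413996609571
[[-0.4, 0.4], [-1.3, -1.6], [-0.7, 0.7], [3.7, 0.6], [3.1, -0.2], [0.2, 0.5], [-0.3, 0.2], [0.2, -0.4], [-0.4, 0.3], [-0.1, -0.6]]
stand [ 0.50140045 -0.29927804  0.09313156] 5.336045346632845
[[-0.0, -0.2], [-0.3, 0.2], [0.7, 0.2], [-0.4, -0.2]]
```

View pics/bar.png

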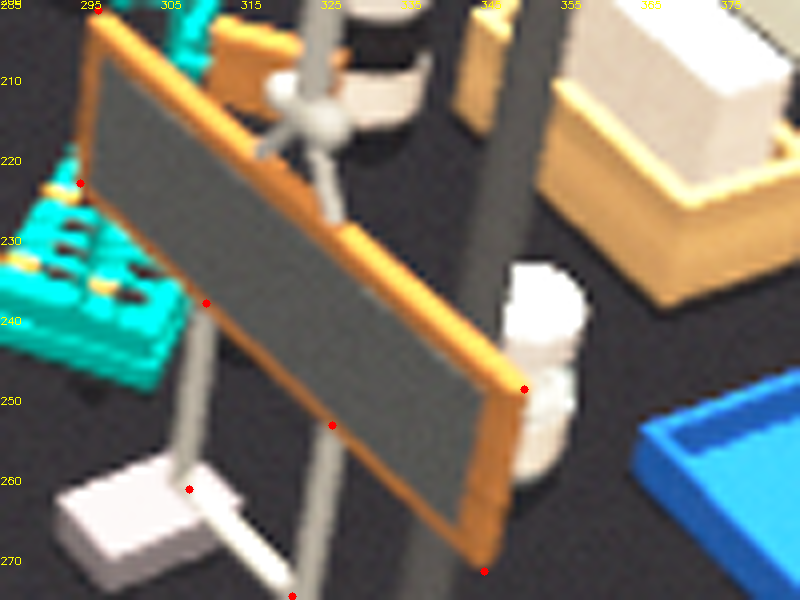

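The target is confirmed: the projected board and bar model land on the image within about 1 px at bar (309,262)–(321,274). I'll write a helper for the moves.

```bash
cat > mv.py <<'E'
from h import *
from scipy.spatial.transform import Rotation as R
def tool(h,t): # heading, tilt (rad): tool z=(sin t,0,-cos t) in heading frame, y along heading-y
    Z=np.array([np.sin(t),0,-np.cos(t)]);Y=np.array([0,1.,0]);X=np.cross(Y,Z)
    return R.from_euler('z',h)*R.from_matrix(np.c_[X,Y,Z])
def goto(p,rot,o=None):
    o=o or status.get_obs(); r0=R.from_quat(o['tool_rot'])
    dr=np.degrees((r0.inv()*rot).as_rotvec()); dp=r0.inv().apply(np.array(p)-o['position'])
    print('rot',np.round(dr,2).tolist(),'pos',np.round(dp,4).tolist(),'rows',round(max(np.linalg.norm(dr)/7.16,np.linalg.norm(dp)/.0417),1))
E
python3 - <<'E'
from mv import *
F=np.load('fit.npz');x,y,h=F['pt']; t=np.radians(30)
r=tool(h,t); d=r.apply([0,0,1]); f=np.array([np.cos(h),np.sin(h),0])
g=np.array([x,y,0])+f*-.040+[0,0,.102]; tcp=g+.019*d; print(g,tcp)
goto(tcp-.11*d,r)
E
```

```text
[ 0.4832587 -0.0085942  0.102    ] [ 0.49270931 -0.00956173  0.08554552]
rot [-3.73, -29.88, -13.51] pos [-0.4139, -0.4804, 0.0416] rows 15.2
```

Call:
arm_command:
  delta_rot:
    - [-3.73, -29.88, -13.51]
    - [-3.73, -29.88, -13.51]
    - [-3.73, -29.88, -13.51]
    - [-3.73, -29.88, -13.51]
    - [-3.73, -29.88, -13.51]
    - [-3.73, -29.88, -13.51]
    - [-3.73, -29.88, -13.51]
    - [-3.73, -29.88, -13.51]
    - [-3.73, -29.88, -13.51]
    - [-3.73, -29.88, -13.51]
    - [-3.73, -29.88, -13.51]
    - [-3.73, -29.88, -13.51]
  delta_pos:
    - [-0.35, -0.4, -0.03]
    - [-0.35, -0.4, -0.03]
    - [-0.35, -0.4, -0.03]
    - [-0.35, -0.4, -0.03]
    - [-0.35, -0.4, -0.03]
    - [-0.35, -0.4, -0.03]
    - [-0.35, -0.4, -0.03]
    - [-0.35, -0.4, -0.03]
    - [-0.35, -0.4, -0.03]
    - [-0.35, -0.4, -0.03]
    - [-0.35, -0.4, -0.03]
    - [-0.35, -0.4, -0.03]
  gripper: [-0.2, -0.2, -0.2, -0.2, -0.2, -0.2, -0.2, -0.2, -0.2, -0.2, -0.2, -0.2]
  grip_force: 60

```text
time: 1.1
position: [0.3844, 0.1455, 0.2489]
tool_rot: [0.05, 0.965, -0.012, 0.257]
ft_force: [0.2, 0.3, -0.5]
grip_width: 0.0526
grip_force: 0.0
```

```bash
cat > pg.py <<'E'
from mv import *
import sys
F=np.load('fit.npz');x,y,h=F['pt']; t=np.radians(30)
r=tool(h,t); d=r.apply([0,0,1]); f=np.array([np.cos(h),np.sin(h),0])
g=np.array([x,y,0])+f*-.040+[0,0,.102]; tcp=g+.019*d
o=status.get_obs(); print(o['time'],o['position'],o['grip_width'],o['ft_force'],o['q'])
goto(tcp-float(sys.argv[1])*d,r)
E
python3 pg.py .11
```

```text
1.1 [0.3843902  0.14546885 0.24887995] 0.05263245680436551 [ 0.21864029  0.25146133 -0.45953248] [ 0.20024173  0.07701368  2.22565177 -0.42189479  0.36711434 -0.90844769]
rot [0.07, -0.15, -0.09] pos [-0.0258, -0.1433, 0.093] rows 4.1
```

Call:
arm_command:
  delta_rot:
    - [0, 0, 0]
    - [0, 0, 0]
    - [0, 0, 0]
    - [0, 0, 0]
    - [0, 0, 0]
    - [0, 0, 0]
    - [0, 0, 0]
  delta_pos:
    - [-0.026, -0.143, 0.093]
    - [-0.026, -0.143, 0.093]
    - [-0.026, -0.143, 0.093]
    - [-0.026, -0.143, 0.093]
    - [-0.026, -0.143, 0.093]
    - [-0.026, -0.143, 0.093]
    - [-0.026, -0.143, 0.093]
  gripper: [-0.2, -0.2, -0.2, -0.2, -0.2, -0.2, -0.2]

```text
time: 1.68
position: [0.4232, 0.0498, 0.1984]
tool_rot: [0.046, 0.966, -0.003, 0.254]
ft_force: [-1.3, 0.8, 0.1]
grip_width: 0.0522
grip_force: 0.0
```

```bash
python3 pg.py 0
python3 - <<'E'
from h import *
s=cam('side')['pixels'];t=cam('top')['pixels']
A=cv2.resize(s[170:270,190:300],(440,400),interpolation=cv2.INTER_CUBIC);B=cv2.resize(t[150:240,220:310],(360,360),interpolation=cv2.INTER_CUBIC)
B=cv2.copyMakeBorder(B,0,40,0,0,cv2.BORDER_CONSTANT)
cv2.imwrite('pics/pre.png',np.hstack([A,B]))
E
```

```text
1.6833 [0.42323022 0.04984207 0.19837703] 0.052178436722033414 [-1.33226242  0.76857653  0.12886571] [-0.19544255  0.20877871  2.31278016  0.54172604  0.12786965 -2.19124964]
rot [1.15, -0.56, 0.04] pos [-0.01, -0.0547, 0.1341] rows 3.5
```

View pics/pre.png

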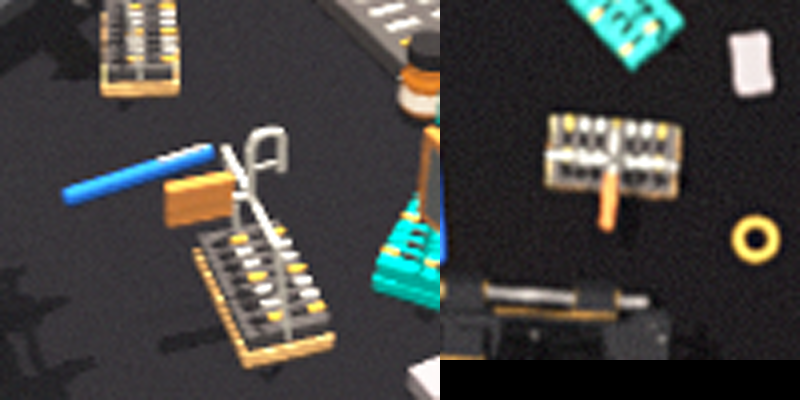

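Joint 5 sits near its singularity at 30° tilt (top view: fingers at (560,295), still short of the tab at (607,205)). I'll use 12° tilt instead.

```bash
sed -i 's/radians(30)/radians(12)/' pg.py; python3 pg.py .09
```

```text
1.7833 [0.42363853 0.04950891 0.19833423] 0.05224418070838765 [ 0.57853764  0.135726   -0.68735486] [-0.19554112  0.20933903  2.31182805  0.53516076  0.12794766 -2.18193402]
rot [1.11, 17.43, 0.05] pos [-0.0308, -0.0526, 0.0472] rows 2.4
```

Call:
arm_command:
  delta_rot:
    - [1.1, 8, 0]
    - [1.1, 17.4, 0]
    - [1.1, 17.4, 0]
    - [1.1, 17.4, 0]
    - [1.1, 17.4, 0]
    - [1.1, 17.4, 0]
    - [1.1, 17.4, 0]
    - [1.1, 17.4, 0]
    - [1.1, 17.4, 0]
    - [1.1, 17.4, 0]
  delta_pos:
    - [0, 0, 0]
    - [0, 0, 0]
    - [0, 0, 0]
    - [0, 0, 0]
    - [-0.031, -0.052, 0.047]
    - [-0.031, -0.052, 0.047]
    - [-0.031, -0.052, 0.047]
    - [-0.031, -0.052, 0.047]
    - [-0.031, -0.052, 0.047]
    - [-0.031, -0.052, 0.047]
  gripper: [-0.2, -0.2, -0.2, -0.2, -0.2, -0.2, -0.2, -0.2, -0.2, -0.2]

```text
time: 2.62
position: [0.4669, -0.0043, 0.1723]
tool_rot: [0.048, 0.993, -0.006, 0.104]
ft_force: [0.2, -0.3, -0.2]
grip_width: 0.0525
grip_force: 0.0
```

```bash
python3 pg.py 0
```

```text
2.6167 [ 0.46692679 -0.00433377  0.17229866] 0.052479481106378505 [ 0.21044805 -0.25693171 -0.21233373] [-0.27306074  0.33507853  2.02488122  0.06460084  0.57642329 -1.79773076]
rot [-0.01, -0.02, 0.31] pos [-0.0017, -0.0026, 0.0912] rows 2.2
```

Call:
arm_command:
  delta_rot:
    - [0, 0, 0.3]
    - [0, 0, 0.3]
    - [0, 0, 0.3]
    - [0, 0, 0.3]
    - [0, 0, 0.3]
    - [0, 0, 0.3]
    - [0, 0, 0.3]
    - [0, 0, 0.3]
    - [0, 0, 0.3]
    - [0, 0, 0.3]
    - [0, 0, 0.3]
    - [0, 0, 0.3]
  delta_pos:
    - [-0.0015, -0.0025, 0.03]
    - [-0.0015, -0.0025, 0.06]
    - [-0.0015, -0.0025, 0.08]
    - [-0.0015, -0.0025, 0.091]
    - [-0.0015, -0.0025, 0.091]
    - [-0.0015, -0.0025, 0.091]
    - [-0.0015, -0.0025, 0.091]
    - [-0.0015, -0.0025, 0.091]
    - [-0.0015, -0.0025, 0.091]
    - [-0.0015, -0.0025, 0.091]
    - [-0.0015, -0.0025, 0.091]
    - [-0.0015, -0.0025, 0.091]
  gripper: [-0.2, -0.2, -0.2, -0.2, -0.2, 1, 1, 1, 1, 1, 1, 1]

```text
time: 3.62
position: [0.4887, -0.0098, 0.084]
tool_rot: [0.051, 0.993, -0.005, 0.105]
ft_force: [0.3, 2.6, 0.1]
grip_width: 0.0135
grip_force: 0.7
```

```bash
python3 pg.py 0
python3 - <<'E'
from h import *
s=cam('side')['pixels'];t=cam('top')['pixels']
A=cv2.resize(s[170:270,190:300],(440,400),interpolation=cv2.INTER_CUBIC);B=cv2.resize(t[150:240,220:310],(360,360),interpolation=cv2.INTER_CUBIC)
B=cv2.copyMakeBorder(B,0,40,0,0,cv2.BORDER_CONSTANT)
cv2.imwrite('pics/grasp.png',np.hstack([A,B]))
E
```

```text
3.6167 [ 0.48872022 -0.00982239  0.08397874] 0.013500855794718434 [0.25851779 2.61402437 0.13797454] [-0.27204075  0.54554657  2.05205576  0.10760327  0.33730719 -1.83811607]
rot [0.0, 0.12, -0.03] pos [0.0017, 0.0007, 0.0002] rows 0.0
```

View pics/grasp.png

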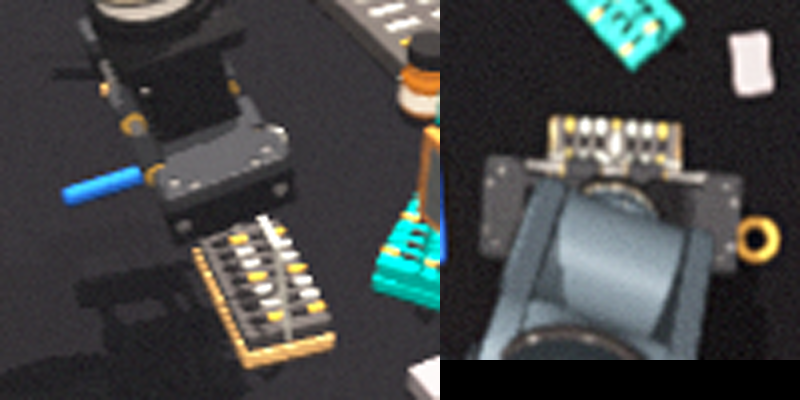

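The fingers straddle the tab, and the gripper body is above the hook. I'll back up 4 mm for clearance to the board, then close.

Call:
arm_command:
  delta_rot:
    - [0, 0, 0]
    - [0, 0, 0]
    - [0, 0, 0]
    - [0, 0, 0]
    - [0, 0, 0]
    - [0, 0, 0]
    - [0, 0, 0]
    - [0, 0, 0]
    - [0, 0, 0]
    - [0, 0, 0]
  delta_pos:
    - [0.002, 0.001, 0]
    - [0.004, 0.001, 0]
    - [0.004, 0.001, 0]
    - [0.004, 0.001, 0]
    - [0.004, 0.001, 0]
    - [0.004, 0.001, 0]
    - [0.004, 0.001, 0]
    - [0.004, 0.001, 0]
    - [0.004, 0.001, 0]
    - [0.004, 0.001, 0]
  gripper: [0.5, 0.5, 1, 1, 1, 1, 1, 1, 1, 1]
  grip_force: 60

```text
time: 4.55
position: [0.4848, -0.0084, 0.0826]
tool_rot: [0.051, 0.993, -0.005, 0.105]
ft_force: [-0.1, -1.1, -2.5]
grip_width: 0.0095
grip_force: 60.0
```

```bash
python3 pg.py 0.1
```

```text
4.55 [ 0.48484753 -0.00838356  0.08264965] 0.00950246827002849 [-0.08929179 -1.14703083 -2.53822649] [-0.27118935  0.5462151   2.06178432  0.11007376  0.32776919 -1.84008713]
rot [0.01, 0.07, -0.03] pos [-0.0026, -0.0004, -0.1002] rows 2.4
```

Call:
arm_command:
  delta_rot:
    - [0, 0, 0]
    - [0, 0, 0]
    - [0, 0, 0]
    - [0, 0, 0]
    - [0, 0, 0]
    - [0, 0, 0]
    - [0, 0, 0]
    - [0, 0, 0]
  delta_pos:
    - [0.002, 0, -0.009]
    - [0.004, 0, -0.02]
    - [0.01, 0, -0.04]
    - [0.014, 0, -0.06]
    - [0.018, 0, -0.08]
    - [0.022, 0, -0.1]
    - [0.022, 0, -0.105]
    - [0.022, 0, -0.105]
  gripper: [1, 1, 1, 1, 1, 1, 1, 1]

```text
time: 5.22
position: [0.4415, -0.0039, 0.1822]
tool_rot: [0.051, 0.993, -0.006, 0.106]
ft_force: [0.3, -0.8, -2.8]
grip_width: 0.0097
grip_force: 60.0
```

```bash
cat > ph.py <<'E'
from mv import *
import sys
# tray->TCP offset at grasp (heading frame): tray origin at pt, z=0
F=np.load('fit.npz');ps=F['ps'];pt=F['pt']
q0=R.from_quat([.051,.993,-.005,.105]); y0=q0.apply([0,1,0]); h0=np.arctan2(-y0[0],y0[1])
P0=np.array([.4848,-.0084,.0826]); f0=np.array([np.cos(h0),np.sin(h0),0])
ox=(P0-np.r_[pt[:2],0])@f0; oz=P0[2]
rt=R.from_euler('z',-h0)*q0   # tool in tray frame
def tcp(sx,sy,z,h=None): # tray pose in stand frame
    h=ps[2] if h is None else h; c,s=np.cos(ps[2]),np.sin(ps[2])
    T=np.array([ps[0]+c*sx-s*sy,ps[1]+s*sx+c*sy,z]); f=np.array([np.cos(h),np.sin(h),0])
    return T+f*ox+[0,0,oz], R.from_euler('z',h)*rt
def now(o=None):
    o=o or status.get_obs(); r=R.from_quat(o['tool_rot'])*rt.inv(); e=r.as_euler('ZYX')
    T=o['position']-r.apply([ox,0,oz]); d=T[:2]-ps[:2]; c,s=np.cos(ps[2]),np.sin(ps[2])
    print('t',round(o['time'],2),'tray in stand mm',np.round(1e3*np.array([c*d[0]+s*d[1],-s*d[0]+c*d[1],T[2]]),1),'ypr',np.round(np.degrees(e-[ps[2],0,0]),2),'F',np.round(o['ft_force'],1),'M',np.round(o['moment'],2),'w',round(o['grip_width'],4),'q',np.round(o['q'],2))
if __name__=='__main__':
    now(); 
    if len(sys.argv)>3: goto(*tcp(*[float(a)/1e3 for a in sys.argv[1:4]]))
E
python3 -c "import ph;print(ph.ox,ph.oz,ph.h0)"; python3 ph.py -80 0 101
```

```text
-0.0384866742978073 0.0826 -0.10254637217773645
t 5.22 tray in stand mm [  5.7 292.   99.7] ypr [-11.21  -0.16  -0.06] F [ 0.3 -0.8 -2.8] M [ 0.04  0.36 -0.06] w 0.0097 q [-0.29  0.28  2.07  0.07  0.58 -1.82]
rot [-2.42, 0.17, -10.94] pos [0.0255, -0.3107, -0.0069] rows 7.5
```

Call:
arm_command:
  delta_rot:
    - [-0.2, 0, -0.7]
    - [-0.5, 0, -2]
    - [-0.8, 0, -3.5]
    - [-1.1, 0, -5]
    - [-1.4, 0, -6.5]
    - [-1.7, 0, -8]
    - [-2, 0, -9.5]
    - [-2.4, 0.2, -10.9]
    - [-2.4, 0.2, -10.9]
    - [-2.4, 0.2, -10.9]
    - [-2.4, 0.2, -10.9]
    - [-2.4, 0.2, -10.9]
  delta_pos:
    - [0.005, -0.015, -0.001]
    - [0.01, -0.04, -0.002]
    - [0.015, -0.075, -0.003]
    - [0.02, -0.11, -0.004]
    - [0.025, -0.15, -0.005]
    - [0.025, -0.19, -0.006]
    - [0.025, -0.225, -0.007]
    - [0.0255, -0.26, -0.007]
    - [0.0255, -0.285, -0.007]
    - [0.0255, -0.302, -0.007]
    - [0.0255, -0.31, -0.007]
    - [0.0255, -0.311, -0.007]
  gripper: [1, 1, 1, 1, 1, 1, 1, 1, 1, 1, 1, 1]

```text
time: 6.22
position: [0.3856, -0.3109, 0.1825]
tool_rot: [-0.044, 0.994, 0.005, 0.101]
ft_force: [0.2, 0.3, -3.5]
grip_width: 0.0093
grip_force: 60.0
```

```bash
cat > shot.py <<'E'
import sys
from h import *
import pickle
D={n:cam(n) for n in('side','top')}; pickle.dump(D,open('last.pkl','wb'))
s,t=D['side']['pixels'],D['top']['pixels']
A=cv2.resize(s[190:300,270:370],(500,550),interpolation=cv2.INTER_CUBIC); B=cv2.resize(t[150:260,320:380],(300,550),interpolation=cv2.INTER_CUBIC)
for I,x,y in((A,270,190),(B,320,150)):
    for j in range(0,I.shape[1],50): cv2.putText(I,str(x+j//5),(j,8),0,.3,(0,255,255))
    for j in range(0,I.shape[0],50): cv2.putText(I,str(y+j//5),(0,j+4),0,.3,(0,255,255))
cv2.imwrite('pics/'+sys.argv[1],np.hstack([A,B]))
E
python3 shot.py s1.png; python3 ph.py -80 0 101
```

```text
t 6.32 tray in stand mm [-78.7   2.5  99.5] ypr [-0.12  0.48  0.19] F [-0.5 -0.3 -2.8] M [-0.02  0.37  0.03] w 0.0096 q [-1.02  0.37  1.9   0.26  0.8  -2.85]
rot [0.16, -0.48, -0.16] pos [0.0017, -0.0023, -0.0016] rows 0.1
```

View pics/s1.png

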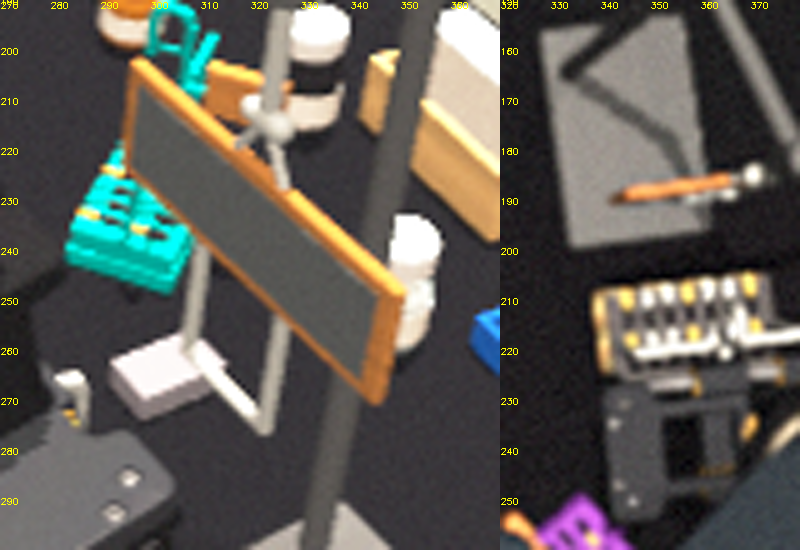

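The hook apex is visible at side (284,264), and the bar runs (308,258)–(322,273). I'll check the prediction and the q6 margin.

Run:
```python
from ph import *
import pickle
S=pickle.load(open('last.pkl','rb'))['side']
o=status.get_obs(); r=R.from_quat(o['tool_rot'])*rt.inv(); T=o['position']-r.apply([ox,0,oz])
P=np.array([[0,0,146],[10,0,143],[13,0,135],[10,0,109],[-10,0,140],[0,48,95]])/1e3
print(np.round(project(S,T+r.apply(P)),1).tolist(), o['q'])
goto(*tcp(-.04,0,.101)); goto(*tcp(0.001,0,.101))
```

```text
[[280.1, 264.0], [284.9, 263.2], [286.0, 265.9], [283.4, 277.2], [274.9, 268.7], [263.6, 267.1]] [-1.01857065  0.37107788  1.90372091  0.25696084  0.79604954 -2.85368299]
rot [0.16, -0.48, -0.16] pos [-0.0374, -0.0022, 0.0065] rows 0.9
rot [0.16, -0.48, -0.16] pos [-0.0776, -0.0021, 0.0147] rows 1.9
```

Run:
```python
from ph import *
h=ps[2]-np.radians(3)
for x in(-.06,-.03,-.003): goto(*tcp(x,0,.101,h))
```

```text
rot [0.77, -0.49, 2.78] pos [-0.0179, -0.0002, 0.0025] rows 0.4
rot [0.77, -0.49, 2.78] pos [-0.0473, -0.0001, 0.0085] rows 1.2
rot [0.77, -0.49, 2.78] pos [-0.0737, -0.0001, 0.0139] rows 1.8
```

Call:
arm_command:
  delta_rot:
    - [0.3, -0.2, 1.4]
    - [0.7, -0.5, 2.8]
    - [0.7, -0.5, 2.8]
    - [0.7, -0.5, 2.8]
    - [0.7, -0.5, 2.8]
    - [0.7, -0.5, 2.8]
    - [0.7, -0.5, 2.8]
    - [0.7, -0.5, 2.8]
    - [0.7, -0.5, 2.8]
    - [0.7, -0.5, 2.8]
  delta_pos:
    - [-0.006, 0, 0.001]
    - [-0.012, 0, 0.002]
    - [-0.018, 0, 0.003]
    - [-0.024, 0, 0.004]
    - [-0.03, 0, 0.005]
    - [-0.036, 0, 0.006]
    - [-0.042, 0, 0.0075]
    - [-0.047, 0, 0.0085]
    - [-0.047, 0, 0.0085]
    - [-0.047, 0, 0.0085]
  gripper: [1, 1, 1, 1, 1, 1, 1, 1, 1, 1]

```text
time: 7.15
position: [0.4332, -0.3054, 0.1842]
tool_rot: [-0.02, 0.994, 0.002, 0.106]
ft_force: [-0.8, -0.3, -3.0]
grip_width: 0.0097
grip_force: 60.0
```

```bash
python3 shot.py s2.png
python3 - <<'E'
from ph import *
import pickle
now(); S=pickle.load(open('last.pkl','rb'))['side']
o=status.get_obs(); r=R.from_quat(o['tool_rot'])*rt.inv(); T=o['position']-r.apply([ox,0,oz])
P=np.array([[0,0,143],[10,0,136],[10,0,109],[-10,0,136]])/1e3
print(np.round(project(S,T+r.apply(P)),1).tolist()); goto(*tcp(-.003,0,.101,ps[2]-np.radians(3)))
E
```

```text
t 7.25 tray in stand mm [-30.4  -1.9 101.6] ypr [-3.08 -0.05 -0.07] F [ 0.6 -0.4 -1.4] M [0.06 0.39 0.01] w 0.0094 q [-0.93  0.4   1.84  0.24  0.8  -2.7 ]
[[304.0, 256.0], [308.4, 257.1], [306.8, 268.1], [298.7, 260.8]]
rot [-0.08, 0.05, -0.06] pos [-0.0266, 0.0032, 0.0063] rows 0.7
```

View pics/s2.png

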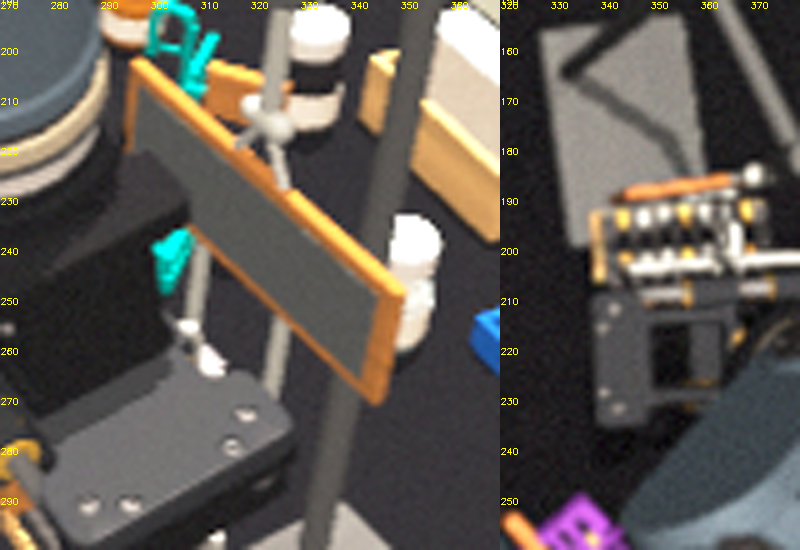

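Call:
arm_command:
  delta_rot:
    - [0, 0, 0]
    - [0, 0, 0]
    - [0, 0, 0]
    - [0, 0, 0]
    - [0, 0, 0]
    - [0, 0, 0]
    - [0, 0, 0]
    - [0, 0, 0]
    - [0, 0, 0]
    - [0, 0, 0]
  delta_pos:
    - [-0.003, 0.001, 0.001]
    - [-0.007, 0.002, 0.002]
    - [-0.011, 0.003, 0.003]
    - [-0.015, 0.003, 0.004]
    - [-0.019, 0.003, 0.005]
    - [-0.023, 0.003, 0.0055]
    - [-0.027, 0.003, 0.0065]
    - [-0.029, 0.003, 0.007]
    - [-0.029, 0.003, 0.007]
    - [-0.029, 0.003, 0.007]
  gripper: [1, 1, 1, 1, 1, 1, 1, 1, 1, 1]

```text
time: 8.08
position: [0.4628, -0.3012, 0.1835]
tool_rot: [-0.02, 0.994, 0.002, 0.106]
ft_force: [-0.2, 0.0, -3.6]
grip_width: 0.01
grip_force: 60.0
```

```bash
python3 ph.py
python3 - <<'E'
# board motion check: compare board-edge region and loop with earlier frame
from h import *
import pickle
a=pickle.load(open('last.pkl','rb')); b={n:cam(n) for n in('side','top')}; pickle.dump(b,open('last2.pkl','wb'))
for n,(y0,y1,x0,x1) in {'side':(200,275,310,356),'top':(180,192,338,372)}.items():
    A=cv2.cvtColor(a[n]['pixels'],6)[y0:y1,x0:x1].astype(np.float32);B=cv2.cvtColor(b[n]['pixels'],6)[y0:y1,x0:x1].astype(np.float32)
    print(n,cv2.phaseCorrelate(A,B),np.abs(A-B).mean())
E
```

```text
t 8.08 tray in stand mm [-1.000e-01 -6.000e-01  1.009e+02] ypr [-3.06 -0.07 -0.09] F [-0.2  0.  -3.6] M [-0.01  0.32  0.02] w 0.01 q [-0.87  0.43  1.79  0.23  0.81 -2.64]
side ((0.10850773033083883, 0.5434778840026695), 0.8002965132395427) 14.4982605
top ((0.5685400328552852, -0.49816362093027244), 0.5623906972231688) 36.90441
```

Call:
arm_command:
  delta_rot:
    - [0, 0, 0]
    - [0, 0, 0]
    - [0, 0, 0]
    - [0, 0, 0]
    - [0, 0, 0]
    - [0, 0, 0]
    - [0, 0, 0]
    - [0, 0, 0]
  delta_pos:
    - [0.001, 0, 0.004]
    - [0.0017, 0, 0.008]
    - [0.0025, 0, 0.012]
    - [0.0034, 0, 0.016]
    - [0.004, 0, 0.019]
    - [0.0044, 0, 0.0205]
    - [0.0044, 0, 0.0205]
    - [0.0044, 0, 0.0205]
  gripper: [1, 1, 1, 1, 1, 1, 1, 1]

```text
time: 8.85
position: [0.4629, -0.3015, 0.1627]
tool_rot: [-0.02, 0.994, 0.002, 0.106]
ft_force: [-0.2, -0.7, -0.5]
grip_width: 0.0095
grip_force: 60.0
```

```bash
python3 ph.py
cat > bm.py <<'E'
from h import *
import pickle
b={n:cam(n) for n in('side','top')}; a=pickle.load(open('c0.pkl','rb')); pickle.dump(b,open('last2.pkl','wb'))
# board's right end strip + hanger knuckle in side view by template match
for nm,(y0,y1,x0,x1) in {'knuckle':(204,222,314,330),'right end':(238,262,338,352)}.items():
    t=a['side']['pixels'][y0:y1,x0:x1]; I=b['side']['pixels'][y0-25:y1+30,x0-25:x1+25]
    m=cv2.matchTemplate(I,t,cv2.TM_CCOEFF_NORMED); _,v,_,p=cv2.minMaxLoc(m); print(nm,p[0]-25,p[1]-25,round(v,2))
E
python3 bm.py
```

```text
t 8.85 tray in stand mm [ 0.  -0.9 80.2] ypr [-3.08 -0.1  -0.11] F [-0.2 -0.7 -0.5] M [0.08 0.14 0.02] w 0.0095 q [-0.87  0.46  1.81  0.24  0.76 -2.65]
knuckle 0 3 0.68
right end -1 3 0.9
```

```bash
cat > bm2.py <<'E'
from fit import *
import sys
from h import *
def meas(b):
    a=S; P=w(ps,np.array([[0,-70,300]])/1e3)
    J=np.array([project(a,P+d)[0]-project(a,P)[0] for d in ([0,0,.01],[.01,0,0])])/10
    k=4
    for nm,(y0,y1,x0,x1) in {'right':(234,268,334,353),'left':(200,222,294,312)}.items():
        t=cv2.resize(a['pixels'][y0:y1,x0:x1],None,fx=k,fy=k,interpolation=cv2.INTER_CUBIC)
        I=cv2.resize(b['pixels'][y0-12:y1+25,x0-12:x1+12],None,fx=k,fy=k,interpolation=cv2.INTER_CUBIC)
        m=cv2.matchTemplate(I,t,cv2.TM_CCOEFF_NORMED); _,v,_,p=cv2.minMaxLoc(m)
        e=np.array(p)/k-12; print(nm,e,round(v,2),'mm (dz,dx)',np.round(np.linalg.solve(J.T,e),1))
meas(cam('side'))
E
python3 bm2.py | tail -2; python3 ph.py
```

```text
right [-0.75  2.75] 0.93 mm (dz,dx) [-5.7 -0.3]
left [11. 13.] 0.59 mm (dz,dx) [-38.4  28.8]
t 9.0 tray in stand mm [-0.  -0.9 80.3] ypr [-3.08 -0.1  -0.12] F [ 0.   0.9 -0.5] M [0.08 0.19 0.07] w 0.0096 q [-0.87  0.46  1.81  0.24  0.76 -2.65]
```

The bar top sits at about 117 mm in the tray frame, against the catch inside the hook. Hanger stiffness is roughly 0.4 N/mm. I'll draw it down slowly.

Call:
arm_command:
  delta_rot:
    - [0, 0, 0]
    - [0, 0, 0]
    - [0, 0, 0]
    - [0, 0, 0]
    - [0, 0, 0]
    - [0, 0, 0]
    - [0, 0, 0]
  delta_pos:
    - [0.0004, 0, 0.002]
    - [0.0008, 0, 0.004]
    - [0.0012, 0, 0.006]
    - [0.0016, 0, 0.008]
    - [0.002, 0, 0.0095]
    - [0.002, 0, 0.0095]
    - [0.002, 0, 0.0095]
  gripper: [1, 1, 1, 1, 1, 1, 1]

```text
time: 9.58
position: [0.4629, -0.3015, 0.1529]
tool_rot: [-0.02, 0.994, 0.002, 0.106]
ft_force: [-0.2, 1.1, 1.9]
grip_width: 0.0098
grip_force: 60.0
```

```bash
python3 bm2.py | tail -2; python3 ph.py
```

```text
right [-1.5   6.75] 0.86 mm (dz,dx) [-14.2  -0. ]
left [ 6.   12.75] 0.53 mm (dz,dx) [-33.8  18.3]
t 9.63 tray in stand mm [ 0.  -0.9 70.4] ypr [-3.09 -0.1  -0.11] F [0.1 0.8 2.3] M [ 0.15 -0.01  0.08] w 0.0095 q [-0.87  0.48  1.82  0.25  0.73 -2.66]
```

Call:
arm_command:
  delta_rot:
    - [0, 0, 0]
    - [0, 0, 0]
    - [0, 0, 0]
    - [0, 0, 0]
    - [0, 0, 0]
  delta_pos:
    - [0.0003, 0, 0.0015]
    - [0.0006, 0, 0.003]
    - [0.001, 0, 0.0045]
    - [0.001, 0, 0.005]
    - [0.001, 0, 0.005]
  gripper: [1, 1, 1, 1, 1]

```text
time: 10.05
position: [0.4629, -0.3015, 0.1478]
tool_rot: [-0.02, 0.994, 0.002, 0.106]
ft_force: [0.2, 0.3, 4.4]
grip_width: 0.0094
grip_force: 60.0
```

```bash
python3 bm2.py | tail -2; python3 ph.py
```

```text
right [-2.    8.25] 0.84 mm (dz,dx) [-17.2  -0.4]
left [ 5.75 14.5 ] 0.57 mm (dz,dx) [-37.6  18.6]
t 10.1 tray in stand mm [ 0.1 -0.9 65.3] ypr [-3.09 -0.09 -0.11] F [-0.   0.2  3.5] M [ 0.12 -0.13  0.07] w 0.0097 q [-0.87  0.49  1.82  0.25  0.72 -2.67]
```

Call:
arm_command:
  delta_rot:
    - [0, 0, 0]
    - [0, 0, 0]
    - [0, 0, 0]
    - [0, 0, 0]
    - [0, 0, 0]
  delta_pos:
    - [0.0002, 0, 0.001]
    - [0.0004, 0, 0.002]
    - [0.0006, 0, 0.003]
    - [0.0008, 0, 0.004]
    - [0.0008, 0, 0.004]
  gripper: [1, 1, 1, 1, 1]

```text
time: 10.52
position: [0.463, -0.3015, 0.1437]
tool_rot: [-0.02, 0.994, 0.002, 0.106]
ft_force: [0.4, -0.4, 5.1]
grip_width: 0.0095
grip_force: 60.0
```

```bash
python3 bm2.py | tail -2; python3 ph.py
```

```text
right [-2.25  9.75] 0.83 mm (dz,dx) [-20.4  -0.2]
left [ 5.5  15.75] 0.6 mm (dz,dx) [-40.3  18.6]
t 10.57 tray in stand mm [ 0.1 -0.9 61.2] ypr [-3.09 -0.09 -0.11] F [-0.1  0.8  4.7] M [ 0.11 -0.23  0.04] w 0.0094 q [-0.87  0.49  1.82  0.26  0.71 -2.67]
```

Call:
arm_command:
  delta_rot:
    - [0, 0, 0]
    - [0, 0, 0]
    - [0, 0, 0]
    - [0, 0, 0]
    - [0, 0, 0]
  delta_pos:
    - [0.0002, 0, 0.001]
    - [0.0004, 0, 0.002]
    - [0.0006, 0, 0.003]
    - [0.0008, 0, 0.004]
    - [0.0008, 0, 0.004]
  gripper: [1, 1, 1, 1, 1]

```text
time: 10.98
position: [0.4626, -0.3013, 0.1392]
tool_rot: [-0.02, 0.994, 0.002, 0.105]
ft_force: [0.0, -0.9, -0.2]
grip_width: 0.0095
grip_force: 60.0
```

```bash
python3 bm2.py | tail -2; python3 ph.py
```

```text
right [-1.25  7.  ] 0.86 mm (dz,dx) [-15.    0.6]
left [ 6.25 13.  ] 0.57 mm (dz,dx) [-34.6  18.9]
t 11.03 tray in stand mm [-0.8  0.  56.2] ypr [-3.05  0.03 -0.01] F [ 0.   0.1 -3.2] M [0.05 0.23 0.06] w 0.0095 q [-0.87  0.5   1.83  0.26  0.7  -2.67]
```

The force dropped, so the bar has snapped past the catch. Letting it settle, then measuring.

Call:
arm_command:
  delta_rot:
    - [0, 0, 0]
    - [0, 0, 0]
    - [0, 0, 0]
    - [0, 0, 0]
    - [0, 0, 0]
    - [0, 0, 0]
  delta_pos:
    - [0, 0, 0]
    - [0, 0, 0]
    - [0, 0, 0]
    - [0, 0, 0]
    - [0, 0, 0]
    - [0, 0, 0]
  gripper: [1, 1, 1, 1, 1, 1]

```text
time: 11.53
position: [0.4628, -0.3011, 0.1395]
tool_rot: [-0.02, 0.994, 0.002, 0.106]
ft_force: [-0.3, 0.0, -0.4]
grip_width: 0.0097
grip_force: 60.0
```

```bash
python3 bm2.py | tail -2; python3 ph.py
```

```text
right [-0.75  2.5 ] 0.94 mm (dz,dx) [-5.1 -0.4]
left [-0.75  2.25] 0.68 mm (dz,dx) [-4.5 -0.5]
t 11.58 tray in stand mm [-0.  -0.4 57. ] ypr [-3.06 -0.06 -0.07] F [-0.1  1.  -0.5] M [0.09 0.18 0.09] w 0.0094 q [-0.87  0.5   1.83  0.26  0.7  -2.68]
```

Bar at 138 mm in the tray frame, so it is seated, with the hanger carrying the tray. I'll lower 1 mm and release.

Call:
arm_command:
  delta_rot:
    - [0, 0, 0]
    - [0, 0, 0]
    - [0, 0, 0]
    - [0, 0, 0]
    - [0, 0, 0]
    - [0, 0, 0]
    - [0, 0, 0]
    - [0, 0, 0]
    - [0, 0, 0]
    - [0, 0, 0]
    - [0, 0, 0]
    - [0, 0, 0]
  delta_pos:
    - [0.0002, 0, 0.001]
    - [0.0002, 0, 0.001]
    - [0.0002, 0, 0.001]
    - [0.0002, 0, 0.001]
    - [0.0002, 0, 0.001]
    - [0.0002, 0, 0.001]
    - [0.0002, 0, 0.001]
    - [0.0002, 0, 0.001]
    - [0.0002, 0, 0.001]
    - [0.0002, 0, 0.001]
    - [0.0002, 0, 0.001]
    - [0.0002, 0, 0.001]
  gripper: [1, 1, 1, 0.7, 0.6, 0.4, 0.2, 0.2, 0.2, 0.2, 0.2, 0.2]
  grip_force: 15

```text
time: 12.58
position: [0.463, -0.3014, 0.1386]
tool_rot: [-0.02, 0.994, 0.002, 0.106]
ft_force: [0.4, 0.9, -0.3]
grip_width: 0.0346
grip_force: 0.0
```

```bash
python3 bm2.py | tail -2; python3 ph.py
```

```text
right [-1.    3.75] 0.92 mm (dz,dx) [-7.8 -0.4]
left [-1.    3.25] 0.63 mm (dz,dx) [-6.6 -0.6]
t 12.63 tray in stand mm [ 0.1 -0.8 56.1] ypr [-3.08 -0.08 -0.1 ] F [-0.4  0.5 -0.4] M [ 0.02  0.17 -0.02] w 0.0345 q [-0.87  0.5   1.83  0.26  0.7  -2.68]
```

Call:
arm_command:
  delta_rot:
    - [0, 0, 0]
    - [0, 0, 0]
    - [0, 0, 0]
    - [0, 0, 0]
    - [0, 0, 0]
    - [0, 0, 0]
    - [0, 0, 0]
    - [0, 0, 0]
    - [0, 0, 0]
    - [0, 0, 0]
    - [0, 0, 0]
    - [0, 0, 0]
  delta_pos:
    - [0, 0, 0]
    - [0, 0, 0]
    - [0, 0, -0.003]
    - [0, 0, -0.008]
    - [0, 0, -0.014]
    - [0, 0, -0.02]
    - [0, 0, -0.026]
    - [0, 0, -0.032]
    - [0, 0, -0.038]
    - [0, 0, -0.044]
    - [0, 0, -0.05]
    - [0, 0, -0.05]
  gripper: [0.0, 0.0, 0.0, 0.0, 0.0, 0.0, 0.0, 0.0, 0.0, 0.0, 0.0, 0.0]

```text
time: 13.63
position: [0.4528, -0.3024, 0.1889]
tool_rot: [-0.02, 0.994, 0.001, 0.107]
ft_force: [0.6, 0.6, -0.0]
grip_width: 0.0431
grip_force: 0.0
```

Call:
arm_command:
  delta_rot:
    - [0, 0, 2]
    - [0, 0, 4]
    - [0, 0, 6]
    - [0, 0, 8]
    - [0, 0, 10]
    - [0, 0, 12]
    - [0, 0, 14]
    - [0, 0, 14]
    - [0, 0, 14]
    - [0, 0, 14]
    - [0, 0, 14]
    - [0, 0, 14]
  delta_pos:
    - [0.008, 0, -0.004]
    - [0.02, 0, -0.01]
    - [0.032, 0, -0.014]
    - [0.045, 0, -0.02]
    - [0.058, 0, -0.024]
    - [0.07, 0, -0.03]
    - [0.08, 0, -0.03]
    - [0.08, 0, -0.03]
    - [0.08, 0, -0.03]
    - [0.08, 0, -0.03]
    - [0.08, 0, -0.03]
    - [0.08, 0, -0.03]
  gripper: [0.0, 0.0, 0.0, 0.0, 0.0, 0.0, 0.0, 0.0, 0.0, 0.0, 0.0, 0.0]

```text
time: 14.63
position: [0.3684, -0.3051, 0.1999]
tool_rot: [0.101, 0.989, 0.015, 0.105]
ft_force: [0.0, 0.4, -0.1]
grip_width: 0.0432
grip_force: 0.0
```

```bash
python3 bm2.py | tail -2; python3 ph.py
```

```text
right [-1.    3.75] 0.92 mm (dz,dx) [-7.8 -0.4]
left [-0.75  3.5 ] 0.87 mm (dz,dx) [-7.4  0. ]
t 14.68 tray in stand mm [-95.2  -0.4 117.2] ypr [-16.72   0.25   2.83] F [0.2 0.1 0.7] M [-0.02  0.18 -0.03] w 0.0432 q [-1.05  0.32  1.93  0.26  0.81 -2.59]
```

Call:
arm_command:
  delta_rot:
    - [0, 0, 0]
    - [0, 0, 0]
    - [0, 0, 0]
    - [0, 0, 0]
    - [0, 0, 0]
    - [0, 0, 0]
    - [0, 0, 0]
    - [0, 0, 0]
    - [0, 0, 0]
    - [0, 0, 0]
    - [0, 0, 0]
    - [0, 0, 0]
  delta_pos:
    - [0, 0.015, -0.005]
    - [0, 0.04, -0.01]
    - [0, 0.07, -0.015]
    - [0, 0.1, -0.02]
    - [0, 0.13, -0.03]
    - [0, 0.16, -0.04]
    - [0, 0.19, -0.05]
    - [0, 0.22, -0.05]
    - [0, 0.23, -0.05]
    - [0, 0.23, -0.05]
    - [0, 0.23, -0.05]
    - [0, 0.23, -0.05]
  gripper: [0.0, 0.0, 0.0, 0.0, 0.0, 0.0, 0.0, 0.0, 0.0, 0.0, 0.0, 0.0]

```text
time: 15.68
position: [0.4034, -0.0809, 0.2604]
tool_rot: [0.102, 0.989, 0.014, 0.105]
ft_force: [0.5, -0.8, 0.8]
grip_width: 0.0432
grip_force: 0.0
```

Call:
arm_command:
  delta_rot:
    - [0, 0, 0]
    - [0, 0, 0]
    - [0, 0, 0]
    - [0, 0, 0]
    - [0, 0, 0]
    - [0, 0, 0]
    - [0, 0, 0]
    - [0, 0, 0]
    - [0, 0, 0]
    - [0, 0, 0]
    - [0, 0, 0]
    - [0, 0, 0]
  delta_pos:
    - [0, 0, 0]
    - [0, 0, 0]
    - [0, 0, 0]
    - [0, 0, 0]
    - [0, 0, 0]
    - [0, 0, 0]
    - [0, 0, 0]
    - [0, 0, 0]
    - [0, 0, 0]
    - [0, 0, 0]
    - [0, 0, 0]
    - [0, 0, 0]
  gripper: [0.0, 0.0, 0.0, 0.0, 0.0, 0.0, 0.0, 0.0, 0.0, 0.0, 0.0, 0.0]

```text
time: 16.68
position: [0.4031, -0.0803, 0.2604]
tool_rot: [0.102, 0.989, 0.015, 0.105]
ft_force: [-0.1, 0.6, 0.2]
grip_width: 0.0433
grip_force: 0.0
```

```bash
python3 - <<'E'
from h import *
import pickle
a=cam('side')['pixels']; 
for _ in range(8): b=cam('side')['pixels']
print('motion',np.abs(a.astype(int)-b)[190:320,240:370].mean())
o=status.get_obs(); print(o['time'],o['position'])
A=cv2.resize(b[190:310,260:360],(500,600),interpolation=cv2.INTER_CUBIC)
B=cv2.resize(b[225:285,300:345],(300,400),interpolation=cv2.INTER_CUBIC)
B=cv2.copyMakeBorder(B,0,200,0,0,cv2.BORDER_CONSTANT)
cv2.imwrite('pics/end.png',np.hstack([A,B]))
E
python3 bm2.py | tail -2
```

```text
motion 2.972721893491124
17.1333 [ 0.40304874 -0.08030343  0.26036933]
right [-1.    3.75] 0.92 mm (dz,dx) [-7.8 -0.4]
left [-0.75  3.5 ] 0.86 mm (dz,dx) [-7.4  0. ]
```

View pics/end.png

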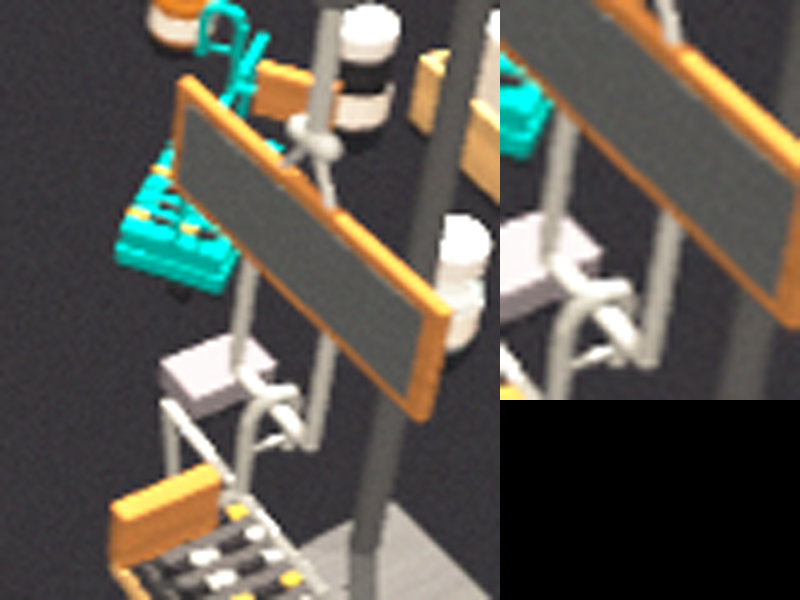

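The final picture shows the bar at the top of the hook (panel (275,395)) and the catch closed below it (265,440). The tray hangs level. I'll wait for any remaining sway to die out, then hand in.

Call:
arm_command:
  delta_rot:
    - [0, 0, 0]
    - [0, 0, 0]
    - [0, 0, 0]
    - [0, 0, 0]
    - [0, 0, 0]
    - [0, 0, 0]
    - [0, 0, 0]
    - [0, 0, 0]
    - [0, 0, 0]
    - [0, 0, 0]
    - [0, 0, 0]
    - [0, 0, 0]
  delta_pos:
    - [0, 0, 0]
    - [0, 0, 0]
    - [0, 0, 0]
    - [0, 0, 0]
    - [0, 0, 0]
    - [0, 0, 0]
    - [0, 0, 0]
    - [0, 0, 0]
    - [0, 0, 0]
    - [0, 0, 0]
    - [0, 0, 0]
    - [0, 0, 0]
  gripper: [0.0, 0.0, 0.0, 0.0, 0.0, 0.0, 0.0, 0.0, 0.0, 0.0, 0.0, 0.0]

```text
time: 18.18
position: [0.4031, -0.0803, 0.2604]
tool_rot: [0.102, 0.989, 0.015, 0.105]
ft_force: [-0.1, -0.2, -0.4]
grip_width: 0.0436
grip_force: 0.0
```

Call:
arm_command:
  delta_rot:
    - [0, 0, 0]
    - [0, 0, 0]
    - [0, 0, 0]
    - [0, 0, 0]
    - [0, 0, 0]
    - [0, 0, 0]
    - [0, 0, 0]
    - [0, 0, 0]
    - [0, 0, 0]
    - [0, 0, 0]
    - [0, 0, 0]
    - [0, 0, 0]
  delta_pos:
    - [0, 0, 0]
    - [0, 0, 0]
    - [0, 0, 0]
    - [0, 0, 0]
    - [0, 0, 0]
    - [0, 0, 0]
    - [0, 0, 0]
    - [0, 0, 0]
    - [0, 0, 0]
    - [0, 0, 0]
    - [0, 0, 0]
    - [0, 0, 0]
  gripper: [0.0, 0.0, 0.0, 0.0, 0.0, 0.0, 0.0, 0.0, 0.0, 0.0, 0.0, 0.0]

```text
time: 19.18
position: [0.4031, -0.0803, 0.2604]
tool_rot: [0.102, 0.989, 0.015, 0.105]
ft_force: [0.9, 0.0, -0.5]
grip_width: 0.0436
grip_force: 0.0
```

Run:
```python
from h import *
L=[cam('side')['pixels'].astype(int) for _ in range(10)]
for k in(1,5,9): D=np.abs(L[0]-L[k]); print(D[190:350,240:370].mean(),D[20:100,300:400].mean())
print(robot.hand_in())
```

```text
2.2062339743589745 2.135125
2.468157051282051 2.1517916666666665
2.4165384615384617 2.1235416666666667
the job is handed in; nothing more can be done
None
```

The hook tray hangs on the loop's lower bar with the catch closed under it, and I handed in at about 20 s; the one doubt is that joint 6 briefly read -2.854 rad against its stated limit of -2.85 during the carry, which may count against the range rule.

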